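Charge a tumbling tube through the swing funnel

ROBOT

A 6-joint arm with a two-finger parallel gripper is mounted at the origin on a cart in front of the work surface, level with it; the furniture and walls round the work are solid. World frame = base frame: x ahead of the robot, y to its left, z up, the work surface at z = 0. Lengths are in m, angles in degrees, forces in N, time in s.
With the tool pointing down it reaches from about 0.325 to 0.875 m from the base axis. Payload 4.4 kg.
Tool frame: the origin (TCP) lies on the centre line of the jaws, within the pads' length; the fingertips stand 22 mm ahead of it and the grasp point (between the pads) lies 3 mm ahead of it; z points along the fingers, y is the line along which they close (so a half turn about z gives the same grasp; the last joint's range is limited). The gripper opens to 85 mm and grips with 20 to 120 N. Pads are 22 mm wide; open, the fingers measure 114 mm over their backs; the gripper's body (76 mm by 85 mm) begins 54 mm behind the grasp point. The pads swing forward as they close: fully open they stand 13 mm farther back than shut.
Start: joints at [56.179, 11.837, 88.321, -0, 79.842, -8.623], TCP at [0.245, 0.52, 0.253] pointing down, gripper open.
Joint ranges: [-156.59, 156.59], [-49.26, 127.26], [12.9, 141.05], [-63.56, 243.56], [4.71, 150.69], [-161.64, 161.64]. Speed limits (degrees/s): [159.86, 159.86, 180, 180, 180, 180].

INTERFACE

Orientations are given as [roll, pitch, yaw] about the fixed x, y, z axes, in that order (R = Rz(yaw) Ry(pitch) Rx(roll)).
In Python, from station import arm gives the robot as it stands.
- The arm moves only by the tool arm_command, never from a script. Its argument "deltas" is a list of rows, each an object of numbers: "ax", "ay", "az": the turn, a rotation vector about the tool's x, y, z scaled (see below); "tx", "ty", "tz": the shift along the tool's x, y, z scaled (see below); "jaw": the closure, from -1 (fully open) to 1 (shut), so that 0 is half open. In form: [{"ax": .., "ay": .., "az": .., "tx": .., "ty": .., "tz": .., "jaw": ..}, ...]. A call has 1 to 10 rows; each row is the pose to reach, as a shift and turn from the pose commanded when the call began, along the tool's axes at that moment, turning the shorter way round; what a row does not reach only later rows make up. The controller multiplies each number of a shift by 15 cm and each number of a turn by 360 degrees. A row lasts 1/8 s, in which the tool goes at most 62.5 mm and 10.7 degrees, less where a joint would pass 70% of its speed; a pose out of reach is approached as far as the arm can. A call with a number of a shift or a turn outside -1 to 1 is refused whole. A call with a gripper value outside its range is refused whole. The fingers move at their own pace and stop on an object; "grip_force" is the grip in N (left out, the last holds). Time passes only in rows, so rows that repeat a pose let the fingers close. It gives the time, the measured TCP pose, the force, the opening and the grip force at its end, in the units of the state.
- arm.read_state(): the state, without advancing time (a new reading comes with each control period).
- arm.grab_frame(name): name is "scene" or "side" or "wrist"; returns a dict with "color" (480x640x3 uint8, blue, green, red), "z_map" (480x640 float32, m along the optical axis (not along the pixel's ray), 0 where there is no reading), "mtx" (3x3 intrinsics, pixels), "k1" (the pictures are not rectified: a ray, as slopes to the right and down, at radius r is drawn at 1 + k1 r^2 times it, then the intrinsics apply), "rvec" (rotation vector, rad) and "tvec" (3), from world to camera coordinates, as OpenCV has them. Camera axes: x right, y down, z forward; pixel columns grow to the right and rows downward; lengths in m; the calibration is good to about 2 mm. A picture is of the moment at which its call begins.
- arm.close_job(): hands the job in; it is judged then, once.
The state is a dict: "time": time; "qpos": joint angles; "qd": joint speeds; "joint_efforts": joint torques, N m; "tool_pos": TCP position; "ee_rot": TCP orientation; "force": force on the tool from outside, world axes, zero at the start; "moment": the same for the moment, N m; "width": finger opening in m; "finger_force": force on a finger pad.
Only numpy, scipy, OpenCV 4.12 (cv2) and the standard library are available. Lean on these libraries where they do the work, as an engineer would, in place of code of your own. Each camera call takes 0.05 s, during which the arm holds its last target. There are 200 camera calls.

TASK

Swing the funnel on the filling stand round to its stop so that it is centred over the clear tube, then pour all six ceramic tumbling pieces from the hand scoop through the funnel into the tube. Stand the empty scoop upright on the bench again, and leave the other things on the bench where they are.

Things in the scene. Friction and masses are not known exactly. Their poses are not given: they have to be found in the camera images.
- stand: Filling stand fixed to the bench: dark steel base plate 200 x 130 x 12 mm, its centre 10 mm toward +x of the origin, which lies on the bench; z up. It carries a clear upright tube (at x -35 mm, y 0), a column (at x +75 mm, y 0) of at most 32 mm diameter, 134 mm high, and the swing funnel turning on the column.
- tube_floor (a point): Centre of the inner floor of the stand's upright clear plastic tube, 16 mm above the bench. Tube: inside diameter 60, outside 66 mm, held at its foot in a black collar 78 mm across and 18 mm high.
- tube_mouth (a point): Centre of the tube's open top, 97 mm above the bench.
- funnel (a joint): Swing funnel, rad about the vertical axis of the stand's column; grows counter-clockwise seen from above. 0 = fully aside (stand's +y side), 1.2 = hard stop, centred over the tube; starts at 0 to 0.35. Light friction (about 1 N at the peg); stays where left.
- funnel_mouth (a point): Centre of the aluminium funnel's mouth, at rim height (170 mm above the bench), 110 mm from the hinge axis; moves with it. Mouth 144 mm outside, 138 inside; the cone narrows to a spout of 47 mm inside diameter that ends 4 mm above the tube. Its arm to the column lies below rim height.
- funnel_peg (a point): Centre of the top of the upright black peg on the funnel's rim, by which it is swung: diameter 16 mm, 48 mm tall (from 166 to 214 mm above the bench), on the side away from the hinge, 190 mm from the hinge axis and 80 mm from the funnel's centre.
- scoop: Loose steel hand scoop, about 140 g. Origin in the middle of its flat underside; x points to the open spout, z up. Pan 121 mm long (x -59 to +62 mm), 74 mm wide, floor 3 mm, back and side walls 30 mm high and 3 mm thick. To empty it, pitch it spout-down by 50 to 60 degrees: the pieces must slide up over the ramp at the front.
- scoop_lip (a point): Middle of the scoop's open front edge, at x +62 mm, 11 mm above its underside; the last 28 mm of the floor rise to it as a ramp of 17 degrees.
- scoop_handle (a point): Point on the scoop's wooden handle bar at which it balances: x -10 mm, 85 mm above the underside. The bar lies overhead along the scoop's x, 16 mm wide (y), 14 mm high, from x -63 to +23 mm, carried by one post at the back; free space below it and on both sides.
- piece_1: White ceramic tumbling piece 1 of 6, alike: rounded stub 20 mm across and 18 mm high, 12 g, origin at its centre; starts in the scoop.
- piece_2: White ceramic tumbling piece 2 of 6, alike: rounded stub 20 mm across and 18 mm high, 12 g, origin at its centre; starts in the scoop.
- piece_3: White ceramic tumbling piece 3 of 6, alike: rounded stub 20 mm across and 18 mm high, 12 g, origin at its centre; starts in the scoop.
- piece_4: White ceramic tumbling piece 4 of 6, alike: rounded stub 20 mm across and 18 mm high, 12 g, origin at its centre; starts in the scoop.
- piece_5: White ceramic tumbling piece 5 of 6, alike: rounded stub 20 mm across and 18 mm high, 12 g, origin at its centre; starts in the scoop.
- piece_6: White ceramic tumbling piece 6 of 6, alike: rounded stub 20 mm across and 18 mm high, 12 g, origin at its centre; starts in the scoop.
- tape_roll: Bystander, loose: roll of tape lying flat, 100 mm across, 25 mm high; origin at the centre of its underside. Leave it alone.
- bead_jar: Bystander, loose: corked glass bead jar, 42 mm across, 88 mm high; origin at the centre of its underside. Leave it alone.
- tin: Bystander, loose: round brass tin, 63 mm across, 29 mm high; origin at the centre of its underside. Leave it alone.
- bench_block: Bystander, loose: steel bench block, 65 x 65 x 19 mm; origin at the centre of its underside. Leave it alone.

How it is judged:
By the outcome, as a careful person would: the job done as asked, in the order asked, and still so for the second after the job is handed in, with the robot touching nothing.
It also fails if it takes over 61 s, if anything falls off the work surface, if the arm or the gripper's body presses on something with over 40 N, if the wrist force passes 120 N, or if a joint passes its speed limit or range.

## Working session

There is one attempt and no reset: what is moved stays moved. The work goes in short steps, Python scripts to look and compute and a tool call to move; the robot and the scene stay as the last step left them, time stands still between calls to the robot, and variables do not carry over. Pictures are saved under pics/ and viewed, at most 10 in all, crops included, and the job is handed in when it is done.

Besides the shell and the picture viewer there is one more tool, called as a command line: name --argument value ..., lists and objects as JSON in quotes. arm_command: Moves the arm, as the interface text tells. Shifts and turns lie within -1 to 1; 1 stands for 15 cm of shift or 360 degrees of turn. Its arguments: {"type":"object","properties":{"deltas":{"type":"array"},"grip_force":{"type":"number"}},"required":["deltas"]}

```bash
mkdir -p pics; ls; cat > h.py <<'E'
import numpy as np, cv2
from station import arm
from scipy.spatial.transform import Rotation as R
def grab(n):
    f=arm.grab_frame(n); np.savez(f'/tmp/{n}.npz',**{k:np.asarray(v) for k,v in f.items()}); return f
def cloud(f):
    h,w=f['z_map'].shape; K=np.asarray(f['mtx']);u,v=np.meshgrid(np.arange(w),np.arange(h))
    d=np.stack([(u-K[0,2])/K[0,0],(v-K[1,2])/K[1,1]],-1); s=d.copy()
    for _ in range(10): s=d/(1+float(f['k1'])*(s**2).sum(-1,keepdims=True))
    z=np.asarray(f['z_map'])[...,None]; P=np.concatenate([s*z,z],-1)
    Rm=cv2.Rodrigues(np.asarray(f['rvec'],float))[0]
    W=(P-np.asarray(f['tvec']).ravel())@Rm; W[z[...,0]==0]=np.nan
    return W
E
python3 - <<'E'
from h import *
print(arm.read_state())
a=grab('scene');b=grab('side')
cv2.imwrite('pics/a.png',a['color']);cv2.imwrite('pics/b.png',b['color'])
E
```

```text
pics
{'time': 0.0, 'qpos': array([ 5.61792627e+01,  1.18874345e+01,  8.84070686e+01, -8.58277451e-05,
        7.98419327e+01, -8.62358722e+00]), 'qd': array([ 0.06954834,  0.02852231, -0.09032471,  0.05390888, -0.06542445,
        0.01883773]), 'joint_efforts': array([-2.77761374e-04, -3.83025169e+01, -2.91597944e+01, -2.33338296e-04,
        1.05388201e-02, -4.79931384e-05]), 'tool_pos': array([0.2444035 , 0.51966899, 0.25207536]), 'ee_rot': array([-1.79865094e+02, -2.03740000e-02,  1.54802841e+02]), 'force': array([-0.90731924,  0.12715275,  0.44581261]), 'moment': array([0.00019138, 0.00023847, 0.01974672]), 'finger_force': 0.0, 'width': 0.08527132088285416}
```

View pics/a.png

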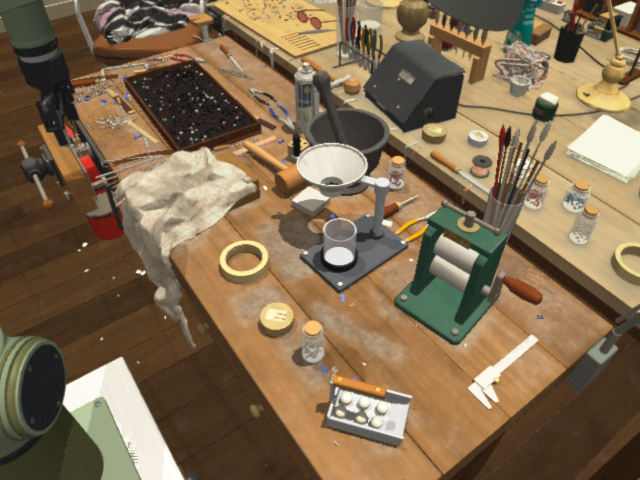

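View pics/b.png

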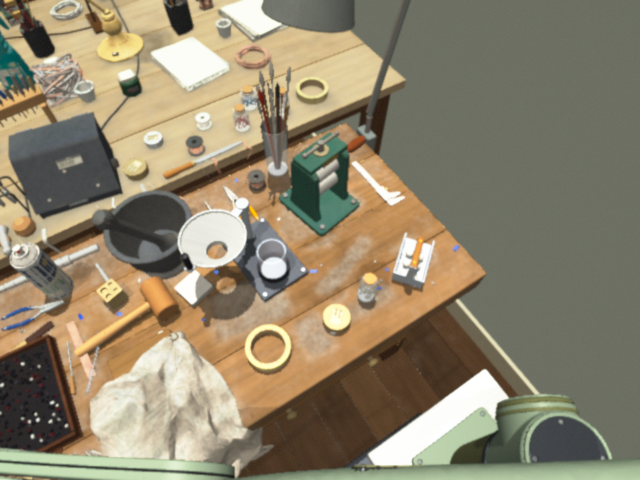

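Scene view: scoop at about (368,408) with its handle at (358,386), funnel mouth (333,165), tube mouth (340,230), base plate corners around (355,252). Side view: scoop (414,260), peg (187,262), column (242,205), funnel (213,240), tube (272,255).

```bash
python3 - <<'E'
from h import *
for n in ('scene','side'):
    f=dict(np.load(f'/tmp/{n}.npz')); W=cloud(f); c=f['color'].astype(int); hsv=cv2.cvtColor(f['color'],cv2.COLOR_BGR2HSV)
    x,y,z=W[...,0],W[...,1],W[...,2]
    def fit(m,l,zz=None):
        p=W[m];
        if len(p)>5:print(n,l,len(p),'min',p.min(0).round(3),'max',p.max(0).round(3),'med',np.median(p,0).round(3))
    box={'scene':dict(scoop=(310,360,110,100),fun=(285,130,120,70)),'side':dict(scoop=(385,225,60,70),fun=(165,195,90,90))}[n]
    def inb(b): m=np.zeros(x.shape,bool);m[b[1]:b[1]+b[3],b[0]:b[0]+b[2]]=1;return m
    sc=inb(box['scoop']);fu=inb(box['fun'])
    h=sc&(z>.075)&(z<.11); fit(h,'handle')
    if h.sum()>5:
        p=W[h][:,:2].astype(np.float32); print(cv2.minAreaRect(p))
    s=sc&(z>.004)&(z<.12); p=W[s][:,:2].astype(np.float32); print('pan',cv2.minAreaRect(p))
    s=sc&(z>.022)&(z<.036); fit(s,'rim');p=W[s][:,:2].astype(np.float32); print('rim',cv2.minAreaRect(p))
    r=fu&(z>.163)&(z<.175); fit(r,'funrim'); 
    p=W[r][:,:2].astype(np.float32); print(cv2.minEnclosingCircle(p))
    fit(fu&(z>.18)&(z<.23),'peg')
E
python3 - <<'E'
import sys;sys.path.insert(0,'.')
from h import *
ims=[]
for n,b in (('scene',(280,120,130,170)),('side',(165,190,150,130))):
    f=dict(np.load(f'/tmp/{n}.npz'));x,y,w,h=b
    ims.append(cv2.resize(f['color'][y:y+h,x:x+w],(390,int(390*h/w)),interpolation=cv2.INTER_CUBIC))
b=(('scene',(310,360,110,95)),)
H=max(i.shape[0] for i in ims)
cv2.imwrite('pics/c.png',np.hstack([np.pad(i,((0,H-i.shape[0]),(0,0),(0,0))) for i in ims]))
E
```

```text
scene handle 679 min [ 0.398 -0.207  0.075] max [ 0.46  -0.132  0.096] med [ 0.428 -0.171  0.092]
((0.4288530647754669, -0.1699836403131485), (0.018233995884656906, 0.08670639991760254), 38.5733757019043)
pan ((0.4407161772251129, -0.1683656871318817), (0.1733894795179367, 0.17353524267673492), 53.465885162353516)
scene rim 654 min [ 0.376 -0.259  0.022] max [ 0.51  -0.128  0.036] med [ 0.427 -0.2    0.031]
rim ((0.4419313371181488, -0.18621237576007843), (0.07733149081468582, 0.1292603760957718), 38.281028747558594)
scene funrim 648 min [0.588 0.113 0.163] max [0.731 0.294 0.175] med [0.66  0.241 0.168]
((0.6568723917007446, 0.20333245396614075), 0.10161697864532471)
scene peg 133 min [0.612 0.28  0.181] max [0.628 0.296 0.217] med [0.617 0.284 0.201]
side handle 255 min [ 0.398 -0.203  0.075] max [ 0.46  -0.128  0.097] med [ 0.425 -0.162  0.091]
((0.42816442251205444, -0.16625875234603882), (0.016197852790355682, 0.08646876364946365), 37.753170013427734)
pan ((0.45367231965065, -0.189721941947937), (0.10901061445474625, 0.2010490447282791), 50.00913619995117)
side rim 285 min [ 0.376 -0.258  0.022] max [ 0.508 -0.116  0.036] med [ 0.423 -0.158  0.031]
rim ((0.44128894805908203, -0.1832977831363678), (0.07670360803604126, 0.129512220621109), 37.49845504760742)
side funrim 535 min [0.587 0.119 0.163] max [0.732 0.3   0.175] med [0.683 0.227 0.168]
((0.6604831218719482, 0.20661038160324097), 0.10158728808164597)
side peg 116 min [0.611 0.282 0.181] max [0.627 0.298 0.217] med [0.616 0.29  0.206]
```

View pics/c.png

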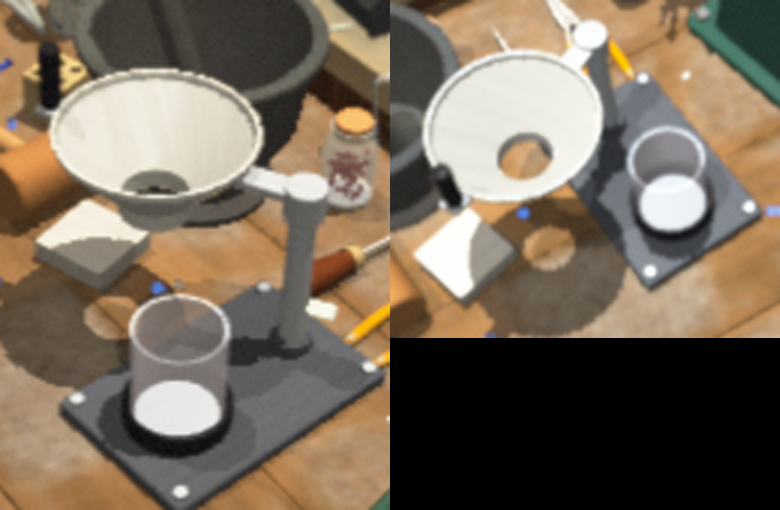

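The crop shows the black peg at scene (296,145) and side (187,262), the column top at scene (382,183), the tube mouth centre at about (340,229), and the tube floor at (339,256).

```bash
cat >> h.py <<'E'
def ray(f,u,v,zz):
    K=np.asarray(f['mtx']);d=np.array([(u-K[0,2])/K[0,0],(v-K[1,2])/K[1,1]]);s=d.copy()
    for _ in range(20): s=d/(1+float(f['k1'])*(s@s))
    Rm=cv2.Rodrigues(np.asarray(f['rvec'],float))[0]; C=-Rm.T@np.asarray(f['tvec']).ravel(); D=Rm.T@np.r_[s,1]
    return C+D*(zz-C[2])/D[2]
E
python3 - <<'E'
from h import *
S=dict(np.load('/tmp/scene.npz'));D=dict(np.load('/tmp/side.npz'))
print('tube',ray(S,340,229.3,.097),ray(D,165+666/2.6,190+157/2.6,.097),'floor',ray(S,280+178/3,120+408/3,.016),ray(D,165+672/2.6-150,190+203/2.6,.016),ray(D,165+(672-390)/2.6,190+203/2.6,.016))
print('tube side',ray(D,165+(666-390)/2.6,190+157/2.6,.097))
for n,f in (('S',S),('D',D)):
    W=cloud(f)
    m=(W[...,2]>.163)&(W[...,2]<.1745)&(np.hypot(W[...,0]-.66,W[...,1]-.215)<.1)&(np.hypot(W[...,0]-.619,W[...,1]-.289)>.03)
    p=W[m][:,:2];A=np.c_[2*p,np.ones(len(p))]
    for _ in range(5):
        s=np.linalg.lstsq(A,(p**2).sum(1),rcond=None)[0]; r=np.sqrt(s[2]+s[:2]@s[:2]);e=abs(np.hypot(*(p-s[:2]).T)-r)
        k=e<max(.004,np.median(e)); p=p[k];A=A[k]
    print(n,'funnel',s[:2],r,len(p))
    for lo,hi in((.03,.12),(.125,.16)):
        m=(W[...,2]>lo)&(W[...,2]<hi)&(np.hypot(W[...,0]-.70,W[...,1]-.11)<.05)
        p=W[m]; print(lo,len(p),p.min(0).round(3),p.max(0).round(3),np.median(p,0).round(3))
    # scoop side crop + obstacles
    for l,c in (('jar',(S,312,328)),):pass
    m=(W[...,2]>.005)&(W[...,0]>.3)&(W[...,0]<.85)&(W[...,1]>-.35)&(W[...,1]<.5)
    q=np.zeros((22,34))
    for X,Y,Z in W[m]: i,j=int((X-.3)/.025),int((Y+.35)/.025); q[i,j]=max(q[i,j],Z*1000)
    if n=='S':
        for i,r_ in enumerate(q): print(round(.3+.025*i,3),' '.join(f'{int(v):3d}' for v in r_))
E
```

```text
tube [0.60549853 0.11356307 0.097     ] [ 0.42483782 -0.17558661  0.097     ] floor [0.60769421 0.11575981 0.016     ] [0.60325493 0.11484381 0.016     ] [0.60325493 0.11484381 0.016     ]
tube side [0.60478619 0.11338771 0.097     ]
S funnel [0.65906159 0.21842318] 0.06939036294166008 504
0.03 293 [0.702 0.111 0.03 ] [0.72  0.132 0.12 ] [0.708 0.117 0.077]
0.125 309 [0.683 0.107 0.125] [0.728 0.16  0.16 ] [0.702 0.123 0.154]
0.3   0   0   0   0   0   0   0   0   0   0   0   0   0   0   0   0   0   0   0   0   0   0   0   0   0   0   0   7   6  11  14  13   9  20
0.325   0   0   0   0   0   0   0   5   0   5   0   0   5   5   0   0   0   0   0   5   0   0   0   0   0   0   0  26  22  45  46  25  18  36
0.35   0   0   0   5   0   0   6   0   0   0   0   0   0   0   0   0   0   0   0   0   0   0   0   0   0   0   0  28  24  52  57  50  39  46
0.375   0   0   0   5   0   0  36  38  94   0   0   0   0   0   0  29  29  27   0   0   0  26  28  26   0   0   0  35  31  43  60  63  62  53
0.4   0   0   6   0  33  37  90  95  95   0   6  88  90  64  26  30  30  29   0   0  26  27  27  28  28  
[... 1932 characters left out ...]
   0   0  13  12  11   9  24   0   0 151  39  26 128 187 262 272 265   0  47  47
0.775   0   0   6   5   6   0   0  14 105   0   0   0   0   0   0   0  11  12  11   0  24  21   0 151  60   0 125 153   0 120 148   0   0   0
0.8   0   0   0   0   0   0   5   0  24   0   0   0 329   0   0   0  10  12  11   0  22  18   0 151 148  19   0   0  87 147 149   0   0   0
0.825  18   0   0   0   5   5   0   0   0   0 258 330 338   0   0   0   0  10  12   0  14   0   0 151 151 143 102 100 149 150 149   0   0   0
D funnel [0.65856944 0.2200632 ] 0.06961608835749986 450
0.03 156 [0.702 0.114 0.03 ] [0.717 0.133 0.12 ] [0.705 0.125 0.081]
0.125 198 [0.688 0.11  0.125] [0.729 0.154 0.16 ] [0.703 0.129 0.156]
```

```bash
cat > plan.py <<'E'
import numpy as np, json, os
from scipy.spatial.transform import Rotation as R, Slerp
F='cmd.json'
def load():
    if os.path.exists(F):
        d=json.load(open(F)); return np.array(d['p']),R.from_quat(d['q'])
    return np.array([.245,.52,.253]),R.from_euler('xyz',[180,0,154.802],degrees=True)
def save(p,r): json.dump(dict(p=list(p),q=list(r.as_quat())),open(F,'w'))
def down(yaw,pitch=0): # scoop-style: tilt about tool y after yaw
    return R.from_euler('z',yaw,degrees=True)*R.from_euler('x',180,degrees=True)*R.from_euler('y',pitch,degrees=True)
def plan(calls):
    """calls: list of lists of (pos,Rot,jaw). Prints rows, saves end pose."""
    p,r=load()
    for c in calls:
        print('CALL from',p.round(4))
        out=[]
        for P,Q,j in c:
            t=(r.inv().apply(np.array(P)-p)/.15).round(3); a=((r.inv()*Q).as_rotvec(degrees=True)/360).round(3)
            d={k:float(v)+0. for k,v in zip(('ax','ay','az','tx','ty','tz'),[*a,*t]) if v}
            d['jaw']=j; out.append(d)
            if max(abs(t))>1: print('TOO FAR',t)
        for o in out: print(json.dumps(o))
        p,r=p+r.apply(t*.15),r*R.from_rotvec(a*360,degrees=True)
    save(p,r)
E
python3 - <<'E'
from plan import *
H=np.array([.7128,.1234])
def arc(a,z,j): a_=np.radians(a); return (np.r_[H+.19*np.r_[np.cos(a_),np.sin(a_)],z],down(a),j)
s=np.array([.245,.52,.253]);e=arc(119.4,.262,.25)
m=((s+[0.375*.35,-.231*.35,0]),down(140),.25);m2=(s+[.375*.69,-.231*.69,.0],down(130),.25)
plan([[m],[m2],[e],[arc(119.4,.205,.3)],[arc(119.4+6.75*i,.205,.3) for i in range(1,11)]])
E
```

```text
CALL from [0.245 0.52  0.253]
TOO FAR [-1.021 -0.115 -0.   ]
{"az": 0.041, "tx": -1.021, "ty": -0.115, "jaw": 0.25}
CALL from [0.3762 0.4392 0.253 ]
{"az": 0.028, "tx": -0.988, "ty": 0.144, "jaw": 0.25}
CALL from [0.5037 0.3606 0.253 ]
{"az": 0.029, "tx": -0.862, "ty": 0.285, "tz": -0.06, "jaw": 0.25}
CALL from [0.6195 0.2889 0.262 ]
{"tz": 0.38, "jaw": 0.3}
CALL from [0.6195 0.2889 0.205 ]
TOO FAR [-0.52  -1.026  0.   ]
TOO FAR [-0.645 -1.106  0.   ]
TOO FAR [-0.779 -1.172  0.   ]
{"az": -0.018, "tx": -0.008, "ty": -0.149, "jaw": 0.3}
{"az": -0.037, "tx": -0.034, "ty": -0.296, "jaw": 0.3}
{"az": -0.056, "tx": -0.077, "ty": -0.438, "jaw": 0.3}
{"az": -0.075, "tx": -0.137, "ty": -0.575, "jaw": 0.3}
{"az": -0.093, "tx": -0.212, "ty": -0.704, "jaw": 0.3}
{"az": -0.112, "tx": -0.302, "ty": -0.823, "jaw": 0.3}
{"az": -0.131, "tx": -0.405, "ty": -0.931, "jaw": 0.3}
{"az": -0.15, "tx": -0.52, "ty": -1.026, "jaw": 0.3}
{"az": -0.168, "tx": -0.645, "ty": -1.106, "jaw": 0.3}
{"az": -0.187, "tx": -0.779, "ty": -1.172, "jaw": 0.3}
```

```bash
rm -f cmd.json; python3 - <<'E'
from plan import *
H=np.array([.7128,.1234])
def arc(a,z,j): a_=np.radians(a); return (np.r_[H+.19*np.r_[np.cos(a_),np.sin(a_)],z],down(a),j)
s=np.array([.245,.52,.253]);e=arc(119.4,.262,.25)
m=((s+[0.375*.33,-.231*.33,0]),down(140),.25);m2=(s+[.375*.66,-.231*.66,.0],down(130),.25)
plan([[m],[m2],[e],[arc(119.4,.205,.3)],[arc(119.4+6.75*i,.205,.3) for i in range(1,6)],[arc(119.4+6.75*i,.205,.3) for i in range(6,11)]])
E
```

```text
CALL from [0.245 0.52  0.253]
{"az": 0.041, "tx": -0.963, "ty": -0.109, "jaw": 0.25}
CALL from [0.3687 0.4437 0.253 ]
{"az": 0.028, "tx": -0.959, "ty": 0.141, "jaw": 0.25}
CALL from [0.4926 0.3675 0.253 ]
{"az": 0.029, "tx": -0.945, "ty": 0.312, "tz": -0.06, "jaw": 0.25}
CALL from [0.6195 0.2889 0.262 ]
{"tz": 0.38, "jaw": 0.3}
CALL from [0.6195 0.2889 0.205 ]
{"az": -0.018, "tx": -0.009, "ty": -0.149, "jaw": 0.3}
{"az": -0.037, "tx": -0.035, "ty": -0.296, "jaw": 0.3}
{"az": -0.056, "tx": -0.078, "ty": -0.438, "jaw": 0.3}
{"az": -0.075, "tx": -0.137, "ty": -0.575, "jaw": 0.3}
{"az": -0.093, "tx": -0.212, "ty": -0.704, "jaw": 0.3}
CALL from [0.5433 0.2092 0.205 ]
{"az": -0.019, "tx": -0.009, "ty": -0.149, "jaw": 0.3}
{"az": -0.038, "tx": -0.036, "ty": -0.296, "jaw": 0.3}
{"az": -0.057, "tx": -0.079, "ty": -0.438, "jaw": 0.3}
{"az": -0.075, "tx": -0.14, "ty": -0.575, "jaw": 0.3}
{"az": -0.094, "tx": -0.215, "ty": -0.703, "jaw": 0.3}
```

arm_command --deltas '[{"az": 0.041,"tx": -0.963,"ty": -0.109,"jaw": 0.25},{"az": 0.041,"tx": -0.963,"ty": -0.109,"jaw": 0.25},{"az": 0.041,"tx": -0.963,"ty": -0.109,"jaw": 0.25}]'

```text
schema error: expected keys ax, ay, az, tx, ty, tz, jaw
```

arm_command --deltas '[{"az": 0.028,"tx": -0.959,"ty": 0.141,"jaw": 0.25},{"az": 0.028,"tx": -0.959,"ty": 0.141,"jaw": 0.25},{"az": 0.028,"tx": -0.959,"ty": 0.141,"jaw": 0.25}]'

```text
schema error: expected keys ax, ay, az, tx, ty, tz, jaw
```

arm_command --deltas '[{"az": 0.029,"tx": -0.945,"ty": 0.312,"tz": -0.06,"jaw": 0.25},{"az": 0.029,"tx": -0.945,"ty": 0.312,"tz": -0.06,"jaw": 0.25},{"az": 0.029,"tx": -0.945,"ty": 0.312,"tz": -0.06,"jaw": 0.25},{"az": 0.029,"tx": -0.945,"ty": 0.312,"tz": -0.06,"jaw": 0.25},{"az": 0.029,"tx": -0.945,"ty": 0.312,"tz": -0.06,"jaw": 0.25}]'

```text
schema error: expected keys ax, ay, az, tx, ty, tz, jaw
```

arm_command --deltas '[{"ax": 0,"ay": 0,"az": 0.041,"tx": -0.963,"ty": -0.109,"tz": 0,"jaw": 0.25},{"ax": 0,"ay": 0,"az": 0.041,"tx": -0.963,"ty": -0.109,"tz": 0,"jaw": 0.25},{"ax": 0,"ay": 0,"az": 0.041,"tx": -0.963,"ty": -0.109,"tz": 0,"jaw": 0.25}]'

```text
time: 0.48
tool_pos: [0.3709, 0.442, 0.2527]
ee_rot: [-179.9, 0.0, 139.8]
force: [-1.1, 0.3, 0.1]
width: 0.0329
finger_force: 0.0
```

arm_command --deltas '[{"ax": 0,"ay": 0,"az": 0.028,"tx": -0.959,"ty": 0.141,"tz": 0,"jaw": 0.25},{"ax": 0,"ay": 0,"az": 0.028,"tx": -0.959,"ty": 0.141,"tz": 0,"jaw": 0.25},{"ax": 0,"ay": 0,"az": 0.028,"tx": -0.959,"ty": 0.141,"tz": 0,"jaw": 0.25}]'

```text
time: 0.85
tool_pos: [0.4945, 0.366, 0.2527]
ee_rot: [-180.0, 0.0, 129.8]
force: [-0.6, 0.5, 0.6]
width: 0.032
finger_force: 0.0
```

arm_command --deltas '[{"ax": 0,"ay": 0,"az": 0.029,"tx": -0.945,"ty": 0.312,"tz": -0.06,"jaw": 0.25},{"ax": 0,"ay": 0,"az": 0.029,"tx": -0.945,"ty": 0.312,"tz": -0.06,"jaw": 0.25},{"ax": 0,"ay": 0,"az": 0.029,"tx": -0.945,"ty": 0.312,"tz": -0.06,"jaw": 0.25},{"ax": 0,"ay": 0,"az": 0.029,"tx": -0.945,"ty": 0.312,"tz": -0.06,"jaw": 0.25},{"ax": 0,"ay": 0,"az": 0.029,"tx": -0.945,"ty": 0.312,"tz": -0.06,"jaw": 0.25}]'

```text
time: 1.48
tool_pos: [0.6179, 0.2905, 0.2617]
ee_rot: [-179.9, -0.1, 119.6]
force: [-0.7, 0.3, 0.3]
width: 0.0319
finger_force: 0.0
```

arm_command --deltas '[{"ax": 0,"ay": 0,"az": 0,"tx": 0,"ty": 0,"tz": 0.1,"jaw": 0.3},{"ax": 0,"ay": 0,"az": 0,"tx": 0,"ty": 0,"tz": 0.2,"jaw": 0.3},{"ax": 0,"ay": 0,"az": 0,"tx": 0,"ty": 0,"tz": 0.3,"jaw": 0.3},{"ax": 0,"ay": 0,"az": 0,"tx": 0,"ty": 0,"tz": 0.38,"jaw": 0.3},{"ax": 0,"ay": 0,"az": 0,"tx": 0,"ty": 0,"tz": 0.38,"jaw": 0.3}]'

```text
time: 2.1
tool_pos: [0.6183, 0.2889, 0.2031]
ee_rot: [-179.8, -0.0, 119.5]
force: [0.3, 0.0, -0.1]
width: 0.0299
finger_force: 0.0
```

arm_command --deltas '[{"ax": 0,"ay": 0,"az": -0.018,"tx": -0.009,"ty": -0.149,"tz": 0,"jaw": 0.3},{"ax": 0,"ay": 0,"az": -0.037,"tx": -0.035,"ty": -0.296,"tz": 0,"jaw": 0.3},{"ax": 0,"ay": 0,"az": -0.056,"tx": -0.078,"ty": -0.438,"tz": 0,"jaw": 0.3},{"ax": 0,"ay": 0,"az": -0.075,"tx": -0.137,"ty": -0.575,"tz": 0,"jaw": 0.3},{"ax": 0,"ay": 0,"az": -0.093,"tx": -0.212,"ty": -0.704,"tz": 0,"jaw": 0.3}]'

```text
time: 2.72
tool_pos: [0.5433, 0.2094, 0.2063]
ee_rot: [179.9, 0.1, 153.2]
force: [0.5, -0.2, 0.3]
width: 0.03
finger_force: 0.4
```

arm_command --deltas '[{"ax": 0,"ay": 0,"az": -0.019,"tx": -0.009,"ty": -0.149,"tz": 0,"jaw": 0.3},{"ax": 0,"ay": 0,"az": -0.038,"tx": -0.036,"ty": -0.296,"tz": 0,"jaw": 0.3},{"ax": 0,"ay": 0,"az": -0.057,"tx": -0.079,"ty": -0.438,"tz": 0,"jaw": 0.3},{"ax": 0,"ay": 0,"az": -0.075,"tx": -0.14,"ty": -0.575,"tz": 0,"jaw": 0.3},{"ax": 0,"ay": 0,"az": -0.085,"tx": -0.18,"ty": -0.64,"tz": 0,"jaw": 0.3},{"ax": 0,"ay": 0,"az": -0.094,"tx": -0.215,"ty": -0.703,"tz": 0,"jaw": 0.3}]'

```text
time: 3.48
tool_pos: [0.5247, 0.1006, 0.2063]
ee_rot: [180.0, 0.1, -173.1]
force: [0.4, 1.9, 1.1]
width: 0.0301
finger_force: 5.1
```

```bash
python3 - <<'E'
from h import *
print(arm.read_state()['force'])
for n in ('scene','side'):
    f=grab(n);W=cloud(f)
    m=(W[...,2]>.163)&(W[...,2]<.1745)&(np.hypot(W[...,0]-.605,W[...,1]-.115)<.085)&(np.hypot(W[...,0]-.525,W[...,1]-.107)>.045)
    p=W[m][:,:2];A=np.c_[2*p,np.ones(len(p))]
    for _ in range(6):
        s=np.linalg.lstsq(A,(p**2).sum(1),rcond=None)[0]; r=np.sqrt(s[2]+s[:2]@s[:2]);e=abs(np.hypot(*(p-s[:2]).T)-r)
        k=e<max(.003,np.median(e)); p=p[k];A=A[k]
    print(n,s[:2],r,len(p))
E
```

```text
[0.39009641 1.94635609 1.10386062]
scene [0.60315171 0.11351144] 0.06924555532537825 406
side [0.6023838  0.11483938] 0.06952385498132027 230
```

arm_command --deltas '[{"ax": 0,"ay": 0,"az": 0,"tx": 0,"ty": -0.013,"tz": 0,"jaw": 0.3},{"ax": 0,"ay": 0,"az": 0,"tx": 0,"ty": -0.026,"tz": 0,"jaw": 0.3},{"ax": 0,"ay": 0,"az": 0,"tx": 0,"ty": -0.026,"tz": 0,"jaw": 0.3}]'

```text
time: 3.95
tool_pos: [0.5247, 0.1005, 0.2062]
ee_rot: [179.6, 0.1, -173.1]
force: [-0.5, 10.3, 1.7]
width: 0.0297
finger_force: 5.3
```

```bash
python3 - <<'E'
from plan import *
p,r=load(); p=p+r.apply([0,-.026*.15,0]); save(p,r)
P=p+r.apply([0,.06*.15,0])
up=P+[0,0,.075]; g=np.array([.4346,-.1758,.089]); y=128.1
plan([[(P,r,.2)],[(up,r,-.5)],[(up*.5+np.r_[g[:2],.27]*.5,down(157),-.5)],[(np.r_[g[:2],.2],down(y),-.5)],[(g,down(y),-.5)]])
E
```

```text
CALL from [0.5246 0.0968 0.205 ]
{"ty": 0.06, "jaw": 0.2}
CALL from [0.5235 0.1057 0.205 ]
{"tz": -0.5, "jaw": -0.5}
CALL from [0.5235 0.1057 0.28  ]
{"az": 0.083, "tx": 0.406, "ty": -0.896, "tz": 0.033, "jaw": -0.5}
CALL from [ 0.4791 -0.035   0.275 ]
{"az": 0.08, "tx": -0.094, "ty": -0.98, "tz": 0.5, "jaw": -0.5}
CALL from [ 0.4345 -0.1758  0.2   ]
{"tz": 0.74, "jaw": -0.5}
```

arm_command --deltas '[{"ax": 0,"ay": 0,"az": 0,"tx": 0,"ty": 0.06,"tz": 0,"jaw": 0.2},{"ax": 0,"ay": 0,"az": 0,"tx": 0,"ty": 0.06,"tz": 0,"jaw": 0.2}]'

```text
time: 4.2
tool_pos: [0.5234, 0.1062, 0.2054]
ee_rot: [-179.9, 0.0, -173.1]
force: [-0.7, 0.4, 0.1]
width: 0.034
finger_force: 0.0
```

arm_command --deltas '[{"ax": 0,"ay": 0,"az": 0,"tx": 0,"ty": 0,"tz": -0.2,"jaw": 0.2},{"ax": 0,"ay": 0,"az": 0,"tx": 0,"ty": 0,"tz": -0.5,"jaw": 0.2},{"ax": 0,"ay": 0,"az": 0,"tx": 0,"ty": 0,"tz": -0.5,"jaw": 0.2}]'

```text
time: 4.58
tool_pos: [0.5262, 0.1056, 0.2851]
ee_rot: [-179.9, 0.5, -173.2]
force: [0.3, -0.3, 0.8]
width: 0.0342
finger_force: 0.0
```

arm_command --deltas '[{"ax": 0,"ay": 0,"az": 0.083,"tx": 0.406,"ty": -0.896,"tz": 0.033,"jaw": -0.5},{"ax": 0,"ay": 0,"az": 0.083,"tx": 0.406,"ty": -0.896,"tz": 0.033,"jaw": -0.5},{"ax": 0,"ay": 0,"az": 0.083,"tx": 0.406,"ty": -0.896,"tz": 0.033,"jaw": -0.5},{"ax": 0,"ay": 0,"az": 0.083,"tx": 0.406,"ty": -0.896,"tz": 0.033,"jaw": -0.5}]'

```text
time: 5.08
tool_pos: [0.4779, -0.0363, 0.2743]
ee_rot: [-180.0, -0.1, 156.8]
force: [0.3, 0.2, 0.3]
width: 0.0642
finger_force: 0.0
```

arm_command --deltas '[{"ax": 0,"ay": 0,"az": 0.08,"tx": -0.094,"ty": -0.98,"tz": 0.5,"jaw": -0.5},{"ax": 0,"ay": 0,"az": 0.08,"tx": -0.094,"ty": -0.98,"tz": 0.5,"jaw": -0.5},{"ax": 0,"ay": 0,"az": 0.08,"tx": -0.094,"ty": -0.98,"tz": 0.5,"jaw": -0.5},{"ax": 0,"ay": 0,"az": 0.08,"tx": -0.094,"ty": -0.98,"tz": 0.5,"jaw": -0.5},{"ax": 0,"ay": 0,"az": 0.08,"tx": -0.094,"ty": -0.98,"tz": 0.5,"jaw": -0.5},{"ax": 0,"ay": 0,"az": 0.08,"tx": -0.094,"ty": -0.98,"tz": 0.5,"jaw": -0.5}]'

```text
time: 5.82
tool_pos: [0.4353, -0.1745, 0.201]
ee_rot: [180.0, 0.1, 128.3]
force: [0.1, 0.3, -0.3]
width: 0.0637
finger_force: 0.0
```

```bash
python3 - <<'E'
from h import *
a=grab('side')['color'][150:390,150:490];w=grab('wrist')['color']
cv2.imwrite('pics/d.png',np.hstack([cv2.resize(a,(400,282)),cv2.resize(w,(376,282))]))
E
```

```text
(no output)
```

View pics/d.png

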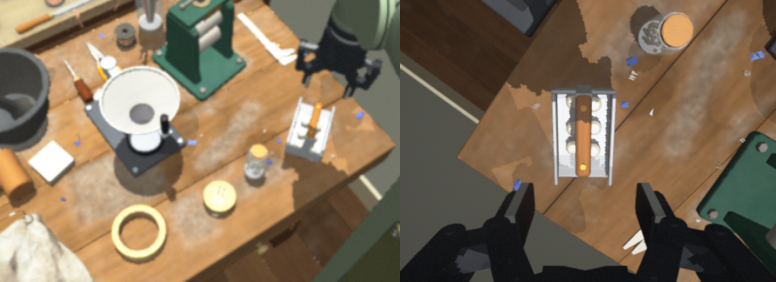

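The left half shows the funnel seated over the tube at about (140,115). The wrist half shows the handle running along the jaw centreline at about (583,135). Next I descend and grip.

arm_command --deltas '[{"ax": 0,"ay": 0,"az": 0,"tx": 0,"ty": 0,"tz": 0.3,"jaw": -0.5},{"ax": 0,"ay": 0,"az": 0,"tx": 0,"ty": 0,"tz": 0.5,"jaw": -0.5},{"ax": 0,"ay": 0,"az": 0,"tx": 0,"ty": 0,"tz": 0.65,"jaw": -0.5},{"ax": 0,"ay": 0,"az": 0,"tx": 0,"ty": 0,"tz": 0.74,"jaw": -0.5},{"ax": 0,"ay": 0,"az": 0,"tx": 0,"ty": 0,"tz": 0.74,"jaw": -0.5}]'

```text
time: 6.55
tool_pos: [0.4341, -0.1749, 0.0888]
ee_rot: [-180.0, -0.1, 128.2]
force: [-0.2, 0.5, -0.1]
width: 0.0641
finger_force: 0.0
```

arm_command --deltas '[{"ax": 0,"ay": 0,"az": 0,"tx": 0,"ty": 0,"tz": 0,"jaw": 0},{"ax": 0,"ay": 0,"az": 0,"tx": 0,"ty": 0,"tz": 0,"jaw": 0.4},{"ax": 0,"ay": 0,"az": 0,"tx": 0,"ty": 0,"tz": 0,"jaw": 0.6},{"ax": 0,"ay": 0,"az": 0,"tx": 0,"ty": 0,"tz": 0,"jaw": 0.8},{"ax": 0,"ay": 0,"az": 0,"tx": 0,"ty": 0,"tz": 0,"jaw": 1},{"ax": 0,"ay": 0,"az": 0,"tx": 0,"ty": 0,"tz": 0,"jaw": 1},{"ax": 0,"ay": 0,"az": 0,"tx": 0,"ty": 0,"tz": 0,"jaw": 1}]' --grip_force 80

```text
time: 7.42
tool_pos: [0.4347, -0.1761, 0.0902]
ee_rot: [-180.0, 0.1, 128.2]
force: [-2.4, -1.8, 5.7]
width: 0.0148
finger_force: 78.2
```

```bash
cat > pour.py <<'E'
from plan import *
C=np.array([.604,.114]); Y=10.7; u=np.array([np.cos(np.radians(Y)),np.sin(np.radians(Y))])
def pose(th,lz,back=.025):
    Q=down(Y,th); L=np.r_[C+back*u,lz]; return (L-Q.apply([-.072,0,.078]),Q,1)
E
python3 - <<'E'
from pour import *
p,r=load()
ss=lambda t:t*t*(3-2*t)
y0=128.1
lift=[(p+[0,0,.241*ss(i/14)],r,1) for i in range(1,15)]
A=p+[0,0,.241]; B=pose(0,.252)[0]
tr=[(A+(B-A)*ss(i/20),down(y0+(Y-y0)*ss(i/20)),1) for i in range(1,21)]
lo=[pose(20*ss(i/8),.252+(.19-.252)*ss(i/8)) for i in range(1,9)]
plan([lift[:8],lift[8:],tr[:7],tr[7:13],tr[13:],lo])
E
```

```text
CALL from [ 0.4345 -0.1758  0.089 ]
{"tz": -0.023, "jaw": 1}
{"tz": -0.089, "jaw": 1}
{"tz": -0.19, "jaw": 1}
{"tz": -0.319, "jaw": 1}
{"tz": -0.468, "jaw": 1}
{"tz": -0.632, "jaw": 1}
{"tz": -0.803, "jaw": 1}
{"tz": -0.974, "jaw": 1}
CALL from [ 0.4345 -0.1758  0.2351]
{"tz": -0.164, "jaw": 1}
{"tz": -0.314, "jaw": 1}
{"tz": -0.443, "jaw": 1}
{"tz": -0.544, "jaw": 1}
{"tz": -0.609, "jaw": 1}
{"tz": -0.633, "jaw": 1}
CALL from [ 0.4345 -0.1758  0.3301]
{"az": 0.003, "tx": 0.004, "ty": 0.019, "jaw": 1}
{"az": 0.009, "tx": 0.015, "ty": 0.074, "jaw": 1}
{"az": 0.02, "tx": 0.032, "ty": 0.161, "jaw": 1}
{"az": 0.034, "tx": 0.054, "ty": 0.276, "jaw": 1}
{"az": 0.051, "tx": 0.082, "ty": 0.415, "jaw": 1}
{"az": 0.071, "tx": 0.113, "ty": 0.574, "jaw": 1}
{"az": 0.092, "tx": 0.147, "ty": 0.748, "jaw": 1}
CALL from [ 0.5091 -0.0891  0.3301]
{"az": 0.023, "tx": 0.133, "ty": 0.136, "jaw": 1}
{"az": 0.047, "tx": 0.271, "ty": 0.278, "jaw": 1}
{"az": 0.071, "tx": 0.413, "ty": 0.423, "tz": 0.001, "jaw": 1}
{"az": 0.096, "tx": 0.554, "ty": 0.568, "tz": 0.001, "jaw": 1}
{"az": 0.119, "tx": 0.692, "ty":
[... 288 characters left out ...]
072, "tx": 0.596, "ty": -0.056, "jaw": 1}
{"az": 0.083, "tx": 0.684, "ty": -0.064, "jaw": 1}
{"az": 0.09, "tx": 0.74, "ty": -0.069, "jaw": 1}
{"az": 0.092, "tx": 0.759, "ty": -0.071, "jaw": 1}
CALL from [0.6993 0.1319 0.33  ]
{"ay": 0.002, "tx": -0.008, "tz": 0.01, "jaw": 1}
{"ay": 0.009, "tx": -0.029, "tz": 0.039, "jaw": 1}
{"ay": 0.018, "tx": -0.06, "tz": 0.081, "jaw": 1}
{"ay": 0.028, "tx": -0.097, "ty": -0.001, "tz": 0.131, "jaw": 1}
{"ay": 0.038, "tx": -0.136, "ty": -0.001, "tz": 0.183, "jaw": 1}
{"ay": 0.047, "tx": -0.171, "ty": -0.001, "tz": 0.231, "jaw": 1}
{"ay": 0.053, "tx": -0.197, "ty": -0.001, "tz": 0.267, "jaw": 1}
{"ay": 0.056, "tx": -0.206, "ty": -0.001, "tz": 0.28, "jaw": 1}
```

arm_command --deltas '[{"ax": 0,"ay": 0,"az": 0,"tx": 0,"ty": 0,"tz": -0.023,"jaw": 1},{"ax": 0,"ay": 0,"az": 0,"tx": 0,"ty": 0,"tz": -0.089,"jaw": 1},{"ax": 0,"ay": 0,"az": 0,"tx": 0,"ty": 0,"tz": -0.19,"jaw": 1},{"ax": 0,"ay": 0,"az": 0,"tx": 0,"ty": 0,"tz": -0.319,"jaw": 1},{"ax": 0,"ay": 0,"az": 0,"tx": 0,"ty": 0,"tz": -0.468,"jaw": 1},{"ax": 0,"ay": 0,"az": 0,"tx": 0,"ty": 0,"tz": -0.632,"jaw": 1},{"ax": 0,"ay": 0,"az": 0,"tx": 0,"ty": 0,"tz": -0.803,"jaw": 1},{"ax": 0,"ay": 0,"az": 0,"tx": 0,"ty": 0,"tz": -0.974,"jaw": 1}]'

```text
time: 8.43
tool_pos: [0.4343, -0.1754, 0.2372]
ee_rot: [180.0, 0.1, 128.2]
force: [-0.4, -0.1, -2.2]
width: 0.0143
finger_force: 78.1
```

arm_command --deltas '[{"ax": 0,"ay": 0,"az": 0,"tx": 0,"ty": 0,"tz": -0.164,"jaw": 1},{"ax": 0,"ay": 0,"az": 0,"tx": 0,"ty": 0,"tz": -0.314,"jaw": 1},{"ax": 0,"ay": 0,"az": 0,"tx": 0,"ty": 0,"tz": -0.443,"jaw": 1},{"ax": 0,"ay": 0,"az": 0,"tx": 0,"ty": 0,"tz": -0.544,"jaw": 1},{"ax": 0,"ay": 0,"az": 0,"tx": 0,"ty": 0,"tz": -0.609,"jaw": 1},{"ax": 0,"ay": 0,"az": 0,"tx": 0,"ty": 0,"tz": -0.633,"jaw": 1},{"ax": 0,"ay": 0,"az": 0,"tx": 0,"ty": 0,"tz": -0.633,"jaw": 1}]'

```text
time: 9.3
tool_pos: [0.4342, -0.1754, 0.33]
ee_rot: [-180.0, -0.0, 128.2]
force: [-0.1, 0.4, -2.4]
width: 0.0144
finger_force: 78.1
```

```bash
python3 - <<'E'
from h import *
a=grab('scene')['color'][100:440,230:520];w=grab('wrist')['color']
cv2.imwrite('pics/e.png',np.hstack([cv2.resize(a,(384,450)),cv2.resize(w,(400,450))]))
E
```

```text
(no output)
```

View pics/e.png

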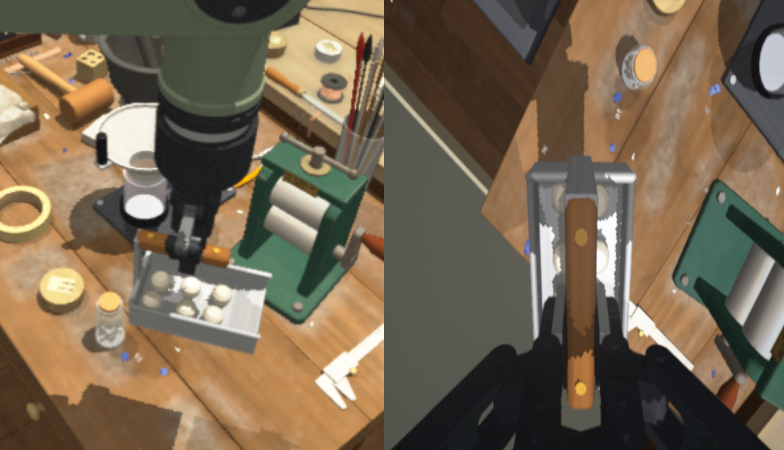

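The scoop is held level, with all six pieces in the pan at scene crop (150–225, 280–315). The 2.2 to 2.4 N load fits the scoop plus six pieces. Next I carry it to the funnel.

arm_command --deltas '[{"ax": 0,"ay": 0,"az": 0.003,"tx": 0.004,"ty": 0.019,"tz": 0,"jaw": 1},{"ax": 0,"ay": 0,"az": 0.009,"tx": 0.015,"ty": 0.074,"tz": 0,"jaw": 1},{"ax": 0,"ay": 0,"az": 0.02,"tx": 0.032,"ty": 0.161,"tz": 0,"jaw": 1},{"ax": 0,"ay": 0,"az": 0.034,"tx": 0.054,"ty": 0.276,"tz": 0,"jaw": 1},{"ax": 0,"ay": 0,"az": 0.051,"tx": 0.082,"ty": 0.415,"tz": 0,"jaw": 1},{"ax": 0,"ay": 0,"az": 0.071,"tx": 0.113,"ty": 0.574,"tz": 0,"jaw": 1},{"ax": 0,"ay": 0,"az": 0.092,"tx": 0.147,"ty": 0.748,"tz": 0,"jaw": 1}]'

```text
time: 10.28
tool_pos: [0.5093, -0.0881, 0.3299]
ee_rot: [-180.0, -0.0, 94.7]
force: [0.3, -0.0, -2.6]
width: 0.0145
finger_force: 78.1
```

arm_command --deltas '[{"ax": 0,"ay": 0,"az": 0.023,"tx": 0.133,"ty": 0.136,"tz": 0,"jaw": 1},{"ax": 0,"ay": 0,"az": 0.047,"tx": 0.271,"ty": 0.278,"tz": 0,"jaw": 1},{"ax": 0,"ay": 0,"az": 0.071,"tx": 0.413,"ty": 0.423,"tz": 0.001,"jaw": 1},{"ax": 0,"ay": 0,"az": 0.096,"tx": 0.554,"ty": 0.568,"tz": 0.001,"jaw": 1},{"ax": 0,"ay": 0,"az": 0.119,"tx": 0.692,"ty": 0.71,"tz": 0.001,"jaw": 1},{"ax": 0,"ay": 0,"az": 0.142,"tx": 0.825,"ty": 0.846,"tz": 0.001,"jaw": 1}]'

```text
time: 11.02
tool_pos: [0.625, 0.0467, 0.3294]
ee_rot: [-179.9, 0.0, 43.6]
force: [-0.3, -0.2, -3.2]
width: 0.0143
finger_force: 78.1
```

arm_command --deltas '[{"ax": 0,"ay": 0,"az": 0.022,"tx": 0.177,"ty": -0.016,"tz": 0,"jaw": 1},{"ax": 0,"ay": 0,"az": 0.041,"tx": 0.338,"ty": -0.032,"tz": 0,"jaw": 1},{"ax": 0,"ay": 0,"az": 0.058,"tx": 0.479,"ty": -0.045,"tz": 0,"jaw": 1},{"ax": 0,"ay": 0,"az": 0.072,"tx": 0.596,"ty": -0.056,"tz": 0,"jaw": 1},{"ax": 0,"ay": 0,"az": 0.083,"tx": 0.684,"ty": -0.064,"tz": 0,"jaw": 1},{"ax": 0,"ay": 0,"az": 0.09,"tx": 0.74,"ty": -0.069,"tz": 0,"jaw": 1},{"ax": 0,"ay": 0,"az": 0.092,"tx": 0.759,"ty": -0.071,"tz": 0,"jaw": 1},{"ax": 0,"ay": 0,"az": 0.092,"tx": 0.759,"ty": -0.071,"tz": 0,"jaw": 1}]'

```text
time: 12.02
tool_pos: [0.699, 0.1323, 0.3296]
ee_rot: [-180.0, 0.1, 10.8]
force: [0.4, -0.6, -2.8]
width: 0.0146
finger_force: 78.1
```

arm_command --deltas '[{"ax": 0,"ay": 0.002,"az": 0,"tx": -0.008,"ty": 0,"tz": 0.01,"jaw": 1},{"ax": 0,"ay": 0.009,"az": 0,"tx": -0.029,"ty": 0,"tz": 0.039,"jaw": 1},{"ax": 0,"ay": 0.018,"az": 0,"tx": -0.06,"ty": 0,"tz": 0.081,"jaw": 1},{"ax": 0,"ay": 0.028,"az": 0,"tx": -0.097,"ty": -0.001,"tz": 0.131,"jaw": 1},{"ax": 0,"ay": 0.038,"az": 0,"tx": -0.136,"ty": -0.001,"tz": 0.183,"jaw": 1},{"ax": 0,"ay": 0.047,"az": 0,"tx": -0.171,"ty": -0.001,"tz": 0.231,"jaw": 1},{"ax": 0,"ay": 0.053,"az": 0,"tx": -0.197,"ty": -0.001,"tz": 0.267,"jaw": 1},{"ax": 0,"ay": 0.056,"az": 0,"tx": -0.206,"ty": -0.001,"tz": 0.28,"jaw": 1}]'

```text
time: 13.02
tool_pos: [0.6674, 0.1262, 0.2876]
ee_rot: [-180.0, -20.1, 10.8]
force: [0.8, 1.1, -2.0]
width: 0.0148
finger_force: 78.2
```

```bash
python3 - <<'E'
from h import *
print(arm.read_state()['qpos'])
a=grab('scene')['color'][60:320,220:520];w=grab('side')['color'][120:360,130:410]
cv2.imwrite('pics/f.png',np.hstack([cv2.resize(a,(400,347)),cv2.resize(w,(400,347))]))
from pour import *
c=[pose(20+2.5*i,.19) for i in range(1,18)]
plan([c[:8],c[8:17]])
E
```

```text
[ 2.11412928 11.50256155 86.75500117  3.37112854 61.8865865  80.26310324]
CALL from [0.6689 0.1263 0.288 ]
{"ay": 0.006, "tx": -0.024, "tz": -0.02, "jaw": 1}
{"ay": 0.013, "tx": -0.048, "tz": -0.04, "jaw": 1}
{"ay": 0.02, "tx": -0.072, "tz": -0.058, "jaw": 1}
{"ay": 0.027, "tx": -0.098, "tz": -0.076, "jaw": 1}
{"ay": 0.034, "tx": -0.124, "tz": -0.092, "jaw": 1}
{"ay": 0.041, "tx": -0.151, "tz": -0.107, "jaw": 1}
{"ay": 0.048, "tx": -0.179, "tz": -0.121, "jaw": 1}
{"ay": 0.055, "tx": -0.207, "tz": -0.133, "jaw": 1}
CALL from [0.6335 0.1196 0.296 ]
{"ay": 0.007, "tx": -0.023, "tz": -0.021, "jaw": 1}
{"ay": 0.014, "tx": -0.047, "tz": -0.04, "jaw": 1}
{"ay": 0.021, "tx": -0.072, "tz": -0.058, "jaw": 1}
{"ay": 0.028, "tx": -0.097, "tz": -0.076, "jaw": 1}
{"ay": 0.035, "tx": -0.124, "tz": -0.092, "jaw": 1}
{"ay": 0.042, "tx": -0.151, "tz": -0.107, "jaw": 1}
{"ay": 0.049, "tx": -0.178, "ty": -0.001, "tz": -0.12, "jaw": 1}
{"ay": 0.056, "tx": -0.207, "ty": -0.001, "tz": -0.133, "jaw": 1}
{"ay": 0.063, "tx": -0.235, "ty": -0.001, "tz": -0.144, "jaw": 1}
```

View pics/f.png

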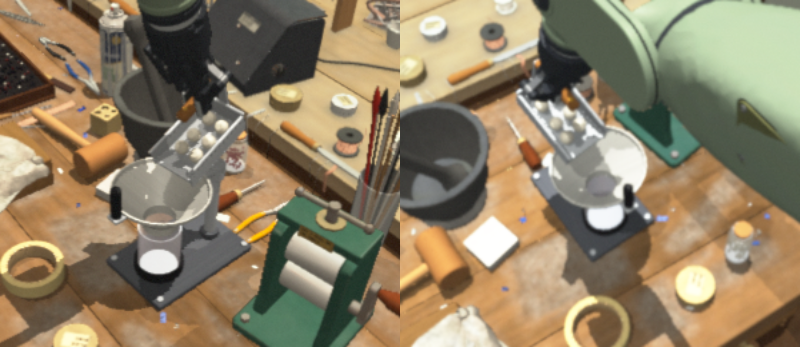

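The tipped scoop sits over the funnel, with its lip inside the mouth at left crop (175,175) and right crop (575,155). All six pieces are still in it. Now the slow pour.

arm_command --deltas '[{"ax": 0,"ay": 0.006,"az": 0,"tx": -0.024,"ty": 0,"tz": -0.02,"jaw": 1},{"ax": 0,"ay": 0.013,"az": 0,"tx": -0.048,"ty": 0,"tz": -0.04,"jaw": 1},{"ax": 0,"ay": 0.02,"az": 0,"tx": -0.072,"ty": 0,"tz": -0.058,"jaw": 1},{"ax": 0,"ay": 0.027,"az": 0,"tx": -0.098,"ty": 0,"tz": -0.076,"jaw": 1},{"ax": 0,"ay": 0.034,"az": 0,"tx": -0.124,"ty": 0,"tz": -0.092,"jaw": 1},{"ax": 0,"ay": 0.041,"az": 0,"tx": -0.151,"ty": 0,"tz": -0.107,"jaw": 1},{"ax": 0,"ay": 0.048,"az": 0,"tx": -0.179,"ty": 0,"tz": -0.121,"jaw": 1},{"ax": 0,"ay": 0.055,"az": 0,"tx": -0.207,"ty": 0,"tz": -0.133,"jaw": 1},{"ax": 0,"ay": 0.055,"az": 0,"tx": -0.207,"ty": 0,"tz": -0.133,"jaw": 1},{"ax": 0,"ay": 0.055,"az": 0,"tx": -0.207,"ty": 0,"tz": -0.133,"jaw": 1}]'

```text
time: 14.38
tool_pos: [0.6341, 0.1198, 0.2973]
ee_rot: [180.0, -40.0, 10.8]
force: [0.2, 0.2, -0.8]
width: 0.0145
finger_force: 78.5
```

arm_command --deltas '[{"ax": 0,"ay": 0.007,"az": 0,"tx": -0.023,"ty": 0,"tz": -0.021,"jaw": 1},{"ax": 0,"ay": 0.014,"az": 0,"tx": -0.047,"ty": 0,"tz": -0.04,"jaw": 1},{"ax": 0,"ay": 0.021,"az": 0,"tx": -0.072,"ty": 0,"tz": -0.058,"jaw": 1},{"ax": 0,"ay": 0.028,"az": 0,"tx": -0.097,"ty": 0,"tz": -0.076,"jaw": 1},{"ax": 0,"ay": 0.035,"az": 0,"tx": -0.124,"ty": 0,"tz": -0.092,"jaw": 1},{"ax": 0,"ay": 0.042,"az": 0,"tx": -0.151,"ty": 0,"tz": -0.107,"jaw": 1},{"ax": 0,"ay": 0.049,"az": 0,"tx": -0.178,"ty": -0.001,"tz": -0.12,"jaw": 1},{"ax": 0,"ay": 0.056,"az": 0,"tx": -0.207,"ty": -0.001,"tz": -0.133,"jaw": 1},{"ax": 0,"ay": 0.063,"az": 0,"tx": -0.235,"ty": -0.001,"tz": -0.144,"jaw": 1},{"ax": 0,"ay": 0.063,"az": 0,"tx": -0.235,"ty": -0.001,"tz": -0.144,"jaw": 1}]'

```text
time: 15.62
tool_pos: [0.5934, 0.1121, 0.29]
ee_rot: [-179.9, -62.6, 10.7]
force: [-0.1, 0.9, -1.6]
width: 0.0144
finger_force: 78.5
```

arm_command --deltas '[{"ax": 0,"ay": 0,"az": 0,"tx": 0,"ty": 0,"tz": 0,"jaw": 1},{"ax": 0,"ay": 0,"az": 0,"tx": 0,"ty": 0,"tz": 0,"jaw": 1},{"ax": 0,"ay": 0,"az": 0,"tx": 0,"ty": 0,"tz": 0,"jaw": 1},{"ax": 0,"ay": 0,"az": 0,"tx": 0,"ty": 0,"tz": 0,"jaw": 1}]'

```text
time: 16.12
tool_pos: [0.5933, 0.1123, 0.2904]
ee_rot: [180.0, -62.7, 10.8]
force: [0.1, 0.1, -1.8]
width: 0.0148
finger_force: 78.6
```

```bash
python3 - <<'E'
from h import *
a=grab('scene')['color'][80:280,250:450];w=grab('side')['color'][150:310,190:350]
cv2.imwrite('pics/g.png',np.hstack([cv2.resize(a,(400,400),interpolation=2),cv2.resize(w,(400,400),interpolation=2)]))
E
```

```text
(no output)
```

View pics/g.png

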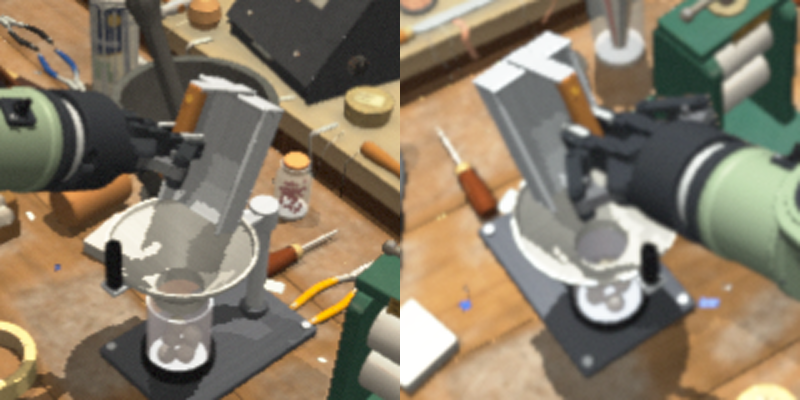

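Pieces are in the tube at left crop (175,350) and right crop (605,295), and the funnel looks clear. I raise and level the scoop, then check for any left in it.

```bash
python3 - <<'E'
from pour import *
plan([[pose(62.6,.22),pose(62.6,.252),pose(55,.252),pose(47,.252),pose(38,.252),pose(29,.252),pose(20,.252),pose(11,.252),pose(4,.252),pose(0,.252)]])
E
```

```text
CALL from [0.5933 0.112  0.2899]
{"tx": 0.176, "tz": -0.093, "jaw": 1}
{"tx": 0.366, "tz": -0.191, "jaw": 1}
{"ay": -0.021, "tx": 0.43, "ty": 0.001, "tz": -0.123, "jaw": 1}
{"ay": -0.043, "tx": 0.488, "ty": 0.001, "tz": -0.043, "jaw": 1}
{"ay": -0.068, "tx": 0.539, "ty": 0.001, "tz": 0.056, "jaw": 1}
{"ay": -0.093, "tx": 0.573, "ty": 0.001, "tz": 0.161, "jaw": 1}
{"ay": -0.118, "tx": 0.591, "ty": 0.001, "tz": 0.271, "jaw": 1}
{"ay": -0.143, "tx": 0.591, "ty": 0.001, "tz": 0.382, "jaw": 1}
{"ay": -0.163, "tx": 0.579, "ty": 0.002, "tz": 0.468, "jaw": 1}
{"ay": -0.174, "tx": 0.568, "ty": 0.002, "tz": 0.516, "jaw": 1}
```

arm_command --deltas '[{"ax": 0,"ay": 0,"az": 0,"tx": 0.176,"ty": 0,"tz": -0.093,"jaw": 1},{"ax": 0,"ay": 0,"az": 0,"tx": 0.366,"ty": 0,"tz": -0.191,"jaw": 1},{"ax": 0,"ay": -0.021,"az": 0,"tx": 0.43,"ty": 0.001,"tz": -0.123,"jaw": 1},{"ax": 0,"ay": -0.043,"az": 0,"tx": 0.488,"ty": 0.001,"tz": -0.043,"jaw": 1},{"ax": 0,"ay": -0.068,"az": 0,"tx": 0.539,"ty": 0.001,"tz": 0.056,"jaw": 1},{"ax": 0,"ay": -0.093,"az": 0,"tx": 0.573,"ty": 0.001,"tz": 0.161,"jaw": 1},{"ax": 0,"ay": -0.118,"az": 0,"tx": 0.591,"ty": 0.001,"tz": 0.271,"jaw": 1},{"ax": 0,"ay": -0.143,"az": 0,"tx": 0.591,"ty": 0.001,"tz": 0.382,"jaw": 1},{"ax": 0,"ay": -0.163,"az": 0,"tx": 0.579,"ty": 0.002,"tz": 0.468,"jaw": 1},{"ax": 0,"ay": -0.174,"az": 0,"tx": 0.568,"ty": 0.002,"tz": 0.516,"jaw": 1}]'

```text
time: 17.48
tool_pos: [0.7003, 0.1325, 0.3289]
ee_rot: [-180.0, 0.2, 10.8]
force: [-0.1, 0.7, -2.6]
width: 0.0146
finger_force: 78.4
```

```bash
python3 - <<'E'
from h import *
a=grab('scene')['color'][80:280,260:410];w=grab('side')['color'][130:310,200:335]
cv2.imwrite('pics/i.png',np.hstack([cv2.resize(a,(400,533),interpolation=2),cv2.resize(w,(400,533),interpolation=2)]))
from plan import *
p,r=load(); g=np.array([.4346,-.1758]); Y=10.7;y0=128.1
A=np.array([*g,.33]); mids=[(p+(A-p)*t,down(Y+(y0-Y)*t),1) for t in (.12,.25,.38,.5,.63,.76,.88,1)]
plan([mids[:3],mids[3:6],mids[6:],[(np.array([*g,.2]),down(y0),1)],[(np.array([*g,.105]),down(y0),1),(np.array([*g,.095]),down(y0),1),(np.array([*g,.0905]),down(y0),1)]])
E
```

```text
CALL from [0.6994 0.132  0.33  ]
{"az": -0.039, "tx": -0.254, "ty": 0.202, "jaw": 1}
{"az": -0.081, "tx": -0.53, "ty": 0.421, "jaw": 1}
{"az": -0.124, "tx": -0.805, "ty": 0.64, "jaw": 1}
CALL from [0.5987 0.015  0.33  ]
TOO FAR [-1.023 -0.11  -0.   ]
{"az": -0.039, "tx": -0.323, "ty": -0.035, "jaw": 1}
{"az": -0.081, "tx": -0.673, "ty": -0.072, "jaw": 1}
{"az": -0.124, "tx": -1.023, "ty": -0.11, "jaw": 1}
CALL from [ 0.4981 -0.102   0.33  ]
{"az": -0.039, "tx": -0.205, "ty": -0.251, "jaw": 1}
{"az": -0.078, "tx": -0.41, "ty": -0.503, "jaw": 1}
CALL from [ 0.4346 -0.1757  0.33  ]
{"tz": 0.867, "jaw": 1}
CALL from [ 0.4346 -0.1757  0.1999]
{"tz": 0.633, "jaw": 1}
{"tz": 0.7, "jaw": 1}
{"tz": 0.73, "jaw": 1}
```

View pics/i.png

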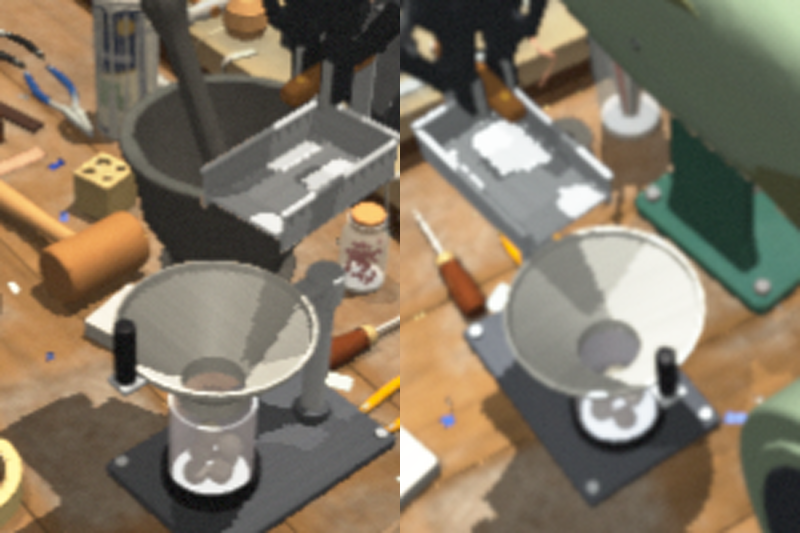

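The scoop is empty: the light patches on its floor are sun. The funnel is clear and several pieces lie in the tube at left crop (210,460). I'll re-split the return move.

```bash
python3 - <<'E'
from plan import *
Y=10.7;y0=128.1
p=np.array([.6994,.132,.33]); save(p,down(Y)); g=np.array([.4346,-.1758])
A=np.array([*g,.33]); m=[(p+(A-p)*t,down(Y+(y0-Y)*t),1) for t in (.1,.22,.34,.46,.58,.7,.82,.93,1)]
D=lambda z:(np.array([*g,z]),down(y0),1)
plan([m[:3],m[3:6],m[6:],[D(.2)],[D(.12),D(.105),D(.096),D(.0895)]])
E
```

```text
CALL from [0.6994 0.132  0.33  ]
{"az": -0.033, "tx": -0.212, "ty": 0.169, "jaw": 1}
{"az": -0.072, "tx": -0.465, "ty": 0.371, "jaw": 1}
{"az": -0.111, "tx": -0.719, "ty": 0.574, "jaw": 1}
CALL from [0.6094 0.0274 0.33  ]
{"az": -0.039, "tx": -0.325, "ty": -0.008, "jaw": 1}
{"az": -0.078, "tx": -0.65, "ty": -0.016, "jaw": 1}
{"az": -0.117, "tx": -0.975, "ty": -0.023, "jaw": 1}
CALL from [ 0.514  -0.0835  0.33  ]
{"az": -0.039, "tx": -0.235, "ty": -0.223, "jaw": 1}
{"az": -0.075, "tx": -0.451, "ty": -0.428, "jaw": 1}
{"az": -0.098, "tx": -0.589, "ty": -0.559, "jaw": 1}
CALL from [ 0.4346 -0.1759  0.33  ]
{"tz": 0.867, "jaw": 1}
CALL from [ 0.4346 -0.1759  0.2   ]
{"tz": 0.533, "jaw": 1}
{"tz": 0.633, "jaw": 1}
{"tz": 0.693, "jaw": 1}
{"tz": 0.736, "jaw": 1}
```

arm_command --deltas '[{"ax": 0,"ay": 0,"az": -0.016,"tx": -0.106,"ty": 0.084,"tz": 0,"jaw": 1},{"ax": 0,"ay": 0,"az": -0.033,"tx": -0.212,"ty": 0.169,"tz": 0,"jaw": 1},{"ax": 0,"ay": 0,"az": -0.052,"tx": -0.338,"ty": 0.27,"tz": 0,"jaw": 1},{"ax": 0,"ay": 0,"az": -0.072,"tx": -0.465,"ty": 0.371,"tz": 0,"jaw": 1},{"ax": 0,"ay": 0,"az": -0.091,"tx": -0.592,"ty": 0.472,"tz": 0,"jaw": 1},{"ax": 0,"ay": 0,"az": -0.111,"tx": -0.719,"ty": 0.574,"tz": 0,"jaw": 1}]'

```text
time: 18.32
tool_pos: [0.6082, 0.027, 0.331]
ee_rot: [179.9, -0.1, 51.0]
force: [-0.4, -0.4, -0.6]
width: 0.0146
finger_force: 78.4
```

arm_command --deltas '[{"ax": 0,"ay": 0,"az": -0.02,"tx": -0.162,"ty": -0.004,"tz": 0,"jaw": 1},{"ax": 0,"ay": 0,"az": -0.039,"tx": -0.325,"ty": -0.008,"tz": 0,"jaw": 1},{"ax": 0,"ay": 0,"az": -0.058,"tx": -0.488,"ty": -0.012,"tz": 0,"jaw": 1},{"ax": 0,"ay": 0,"az": -0.078,"tx": -0.65,"ty": -0.016,"tz": 0,"jaw": 1},{"ax": 0,"ay": 0,"az": -0.097,"tx": -0.812,"ty": -0.02,"tz": 0,"jaw": 1},{"ax": 0,"ay": 0,"az": -0.117,"tx": -0.975,"ty": -0.023,"tz": 0,"jaw": 1}]'

```text
time: 19.08
tool_pos: [0.513, -0.0839, 0.3309]
ee_rot: [179.9, 0.0, 93.1]
force: [0.2, -0.5, -2.1]
width: 0.0143
finger_force: 78.5
```

arm_command --deltas '[{"ax": 0,"ay": 0,"az": -0.02,"tx": -0.118,"ty": -0.112,"tz": 0,"jaw": 1},{"ax": 0,"ay": 0,"az": -0.039,"tx": -0.235,"ty": -0.223,"tz": 0,"jaw": 1},{"ax": 0,"ay": 0,"az": -0.057,"tx": -0.343,"ty": -0.325,"tz": 0,"jaw": 1},{"ax": 0,"ay": 0,"az": -0.075,"tx": -0.451,"ty": -0.428,"tz": 0,"jaw": 1},{"ax": 0,"ay": 0,"az": -0.098,"tx": -0.589,"ty": -0.559,"tz": 0,"jaw": 1},{"ax": 0,"ay": 0,"az": -0.098,"tx": -0.589,"ty": -0.559,"tz": 0,"jaw": 1}]'

```text
time: 19.82
tool_pos: [0.4336, -0.1767, 0.3308]
ee_rot: [180.0, 0.1, 128.0]
force: [0.3, -0.3, -2.0]
width: 0.0146
finger_force: 78.5
```

arm_command --deltas '[{"ax": 0,"ay": 0,"az": 0,"tx": 0,"ty": 0,"tz": 0.2,"jaw": 1},{"ax": 0,"ay": 0,"az": 0,"tx": 0,"ty": 0,"tz": 0.45,"jaw": 1},{"ax": 0,"ay": 0,"az": 0,"tx": 0,"ty": 0,"tz": 0.7,"jaw": 1},{"ax": 0,"ay": 0,"az": 0,"tx": 0,"ty": 0,"tz": 0.867,"jaw": 1},{"ax": 0,"ay": 0,"az": 0,"tx": 0,"ty": 0,"tz": 0.867,"jaw": 1}]'

```text
time: 20.45
tool_pos: [0.4334, -0.1744, 0.1983]
ee_rot: [-179.9, -0.3, 128.1]
force: [0.4, 0.6, -0.7]
width: 0.0146
finger_force: 78.4
```

arm_command --deltas '[{"ax": 0,"ay": 0,"az": 0,"tx": 0,"ty": 0,"tz": 0.2,"jaw": 1},{"ax": 0,"ay": 0,"az": 0,"tx": 0,"ty": 0,"tz": 0.4,"jaw": 1},{"ax": 0,"ay": 0,"az": 0,"tx": 0,"ty": 0,"tz": 0.533,"jaw": 1},{"ax": 0,"ay": 0,"az": 0,"tx": 0,"ty": 0,"tz": 0.633,"jaw": 1},{"ax": 0,"ay": 0,"az": 0,"tx": 0,"ty": 0,"tz": 0.693,"jaw": 1},{"ax": 0,"ay": 0,"az": 0,"tx": 0,"ty": 0,"tz": 0.72,"jaw": 1},{"ax": 0,"ay": 0,"az": 0,"tx": 0,"ty": 0,"tz": 0.736,"jaw": 1},{"ax": 0,"ay": 0,"az": 0,"tx": 0,"ty": 0,"tz": 0.736,"jaw": 1}]'

```text
time: 21.45
tool_pos: [0.4353, -0.1764, 0.0903]
ee_rot: [180.0, 0.1, 128.2]
force: [0.1, -0.5, -0.7]
width: 0.0141
finger_force: 78.5
```

arm_command --deltas '[{"ax": 0,"ay": 0,"az": 0,"tx": 0,"ty": 0,"tz": 0.006,"jaw": 1},{"ax": 0,"ay": 0,"az": 0,"tx": 0,"ty": 0,"tz": 0.006,"jaw": 1}]'

```text
time: 21.7
tool_pos: [0.4352, -0.1764, 0.0902]
ee_rot: [-180.0, 0.0, 128.2]
force: [-3.0, 0.9, 6.2]
width: 0.0148
finger_force: 79.6
```

arm_command --deltas '[{"ax": 0,"ay": 0,"az": 0,"tx": 0,"ty": 0,"tz": 0,"jaw": 0.5},{"ax": 0,"ay": 0,"az": 0,"tx": 0,"ty": 0,"tz": 0,"jaw": 0},{"ax": 0,"ay": 0,"az": 0,"tx": 0,"ty": 0,"tz": 0,"jaw": -0.4},{"ax": 0,"ay": 0,"az": 0,"tx": 0,"ty": 0,"tz": 0,"jaw": -0.4},{"ax": 0,"ay": 0,"az": 0,"tx": 0,"ty": 0,"tz": 0,"jaw": -0.4}]'

```text
time: 22.32
tool_pos: [0.4349, -0.1761, 0.0889]
ee_rot: [-180.0, -0.0, 128.2]
force: [0.6, -0.0, 0.7]
width: 0.0598
finger_force: 0.0
```

arm_command --deltas '[{"ax": 0,"ay": 0,"az": 0,"tx": 0,"ty": 0,"tz": -0.2,"jaw": -0.4},{"ax": 0,"ay": 0,"az": 0,"tx": 0,"ty": 0,"tz": -0.5,"jaw": -0.4},{"ax": 0,"ay": 0,"az": 0,"tx": 0,"ty": 0,"tz": -0.9,"jaw": -0.4},{"ax": 0,"ay": 0,"az": 0,"tx": 0,"ty": 0,"tz": -1,"jaw": -0.4},{"ax": 0,"ay": 0,"az": 0,"tx": 0,"ty": 0,"tz": -1,"jaw": -0.4}]'

```text
time: 22.95
tool_pos: [0.4354, -0.1764, 0.2399]
ee_rot: [180.0, 0.1, 128.2]
force: [0.7, -0.4, -1.4]
width: 0.0597
finger_force: 0.0
```

```bash
python3 - <<'E'
from h import *
s=grab('scene');d=grab('side')
for n,f in (('scene',s),('side',d)):
    W=cloud(f)
    m=(W[...,2]>.163)&(W[...,2]<.1745)&(np.hypot(W[...,0]-.605,W[...,1]-.115)<.085)&(np.hypot(W[...,0]-.525,W[...,1]-.107)>.045)
    p=W[m][:,:2];A=np.c_[2*p,np.ones(len(p))]
    for _ in range(6):
        c=np.linalg.lstsq(A,(p**2).sum(1),rcond=None)[0]; r=np.sqrt(c[2]+c[:2]@c[:2]);e=abs(np.hypot(*(p-c[:2]).T)-r)
        k=e<max(.003,np.median(e)); p=p[k];A=A[k]
    print(n,c[:2],r,len(p))
a=s['color'][205:285,300:380];b=d['color'][225:295,240:310];o=s['color'][100:460,180:500]
i=cv2.INTER_CUBIC
cv2.imwrite('pics/j.png',np.hstack([np.vstack([cv2.resize(a,(300,300),interpolation=i),cv2.resize(b,(300,300),interpolation=i)]),cv2.resize(o,(500,600))]))
E
```

```text
scene [0.56911787 0.07110979] 0.016655019222667895 47
side [0.60277218 0.11490334] 0.06937393189187809 381
```

View pics/j.png

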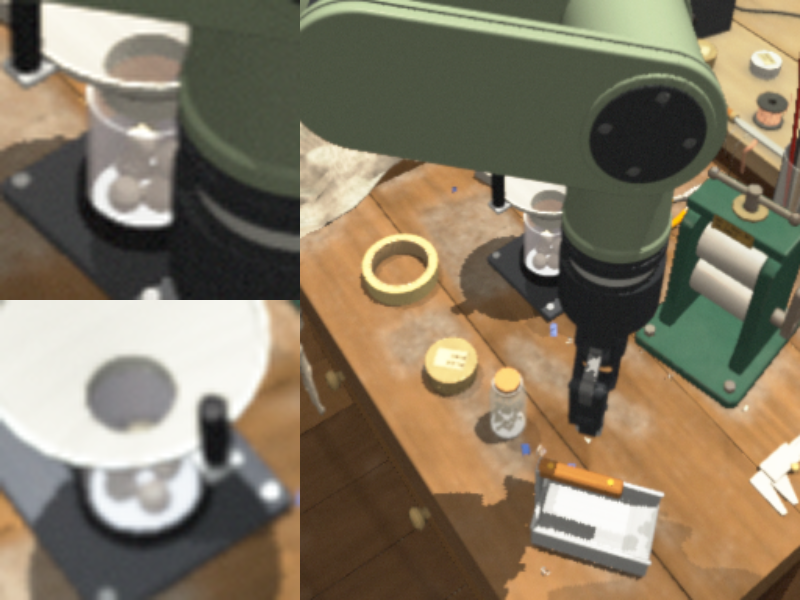

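Right: the scoop stands upright and empty at (600,525), and the bystanders are in place. The tube shows only some of the pieces because the arm blocks part of the view. I'll move the arm aside for one clear count.

arm_command --deltas '[{"ax": 0,"ay": 0,"az": 0,"tx": -0.15,"ty": -0.5,"tz": -0.1,"jaw": -0.4},{"ax": 0,"ay": 0,"az": 0,"tx": -0.3,"ty": -1,"tz": -0.2,"jaw": -0.4},{"ax": 0,"ay": 0,"az": 0,"tx": -0.3,"ty": -1,"tz": -0.2,"jaw": -0.4},{"ax": 0,"ay": 0,"az": 0,"tx": -0.3,"ty": -1,"tz": -0.2,"jaw": -0.4},{"ax": 0,"ay": 0,"az": 0,"tx": -0.3,"ty": -1,"tz": -0.2,"jaw": -0.4}]'

```text
time: 23.68
tool_pos: [0.3443, -0.3029, 0.2669]
ee_rot: [180.0, -0.2, 128.1]
force: [0.6, 0.7, -1.2]
width: 0.0601
finger_force: 0.0
```

```bash
python3 - <<'E'
from h import *
s=grab('scene');d=grab('side');i=cv2.INTER_CUBIC
W=cloud(s);m=(W[...,2]>.163)&(W[...,2]<.1745)&(np.hypot(W[...,0]-.605,W[...,1]-.115)<.085);print(m.sum())
a=s['color'][210:275,308:373];b=d['color'][240:290,250:300];o=s['color'][110:310,240:440]
cv2.imwrite('pics/k.png',np.hstack([np.vstack([cv2.resize(a,(300,300),interpolation=i),cv2.resize(b,(300,300),interpolation=i)]),cv2.resize(o,(500,600))]))
E
```

```text
2
```

View pics/k.png

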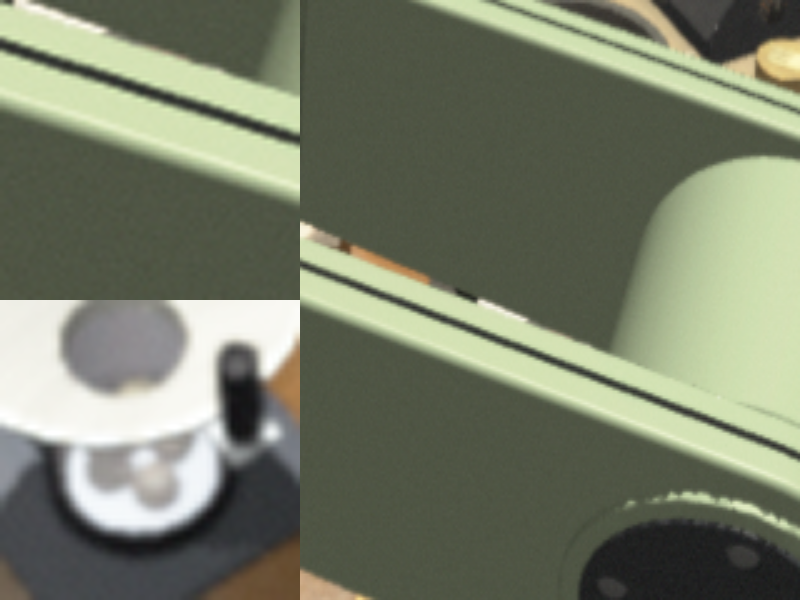

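The scene view is blocked by the arm. The side crop shows the funnel, the peg and a pile of pieces in the tube. I check the rest numerically, looking at depth in the spout and for any stray objects.

```bash
python3 - <<'E'
from h import *
d=dict(np.load('/tmp/side.npz'));W=cloud(d);c=d['color']
print('spout z(mm)');print((W[244:284:2,258:290:2,2]*1000).round())
b=cv2.imread('pics/b.png'); df=np.abs(c.astype(int)-b).max(2)>45
W0=W
n,l,st,ce=cv2.connectedComponentsWithStats(df.astype(np.uint8))
for k in range(1,n):
    if st[k,4]>8: u,v=ce[k].astype(int);print(st[k],W[v,u].round(3),c[v,u],b[v,u])
E
```

```text
spout z(mm)
[[121. 117. 106.  85.  81.  81.  82.  77.  82.  81.  83. 110. 121. 126.
  128. 135.]
 [119. 112.  86.  80.  79.  70.  72.  69.  73.  72.  76.  79. 117. 121.
  131. 137.]
 [119. 110.  78.  71.  72.  61.  59.  60.  61.  61.  67.  69. 120. 127.
  131. 212.]
 [121. 117.  70.  62.  57.  55.  51.  51.  51.  50.  49.  60. 123. 130.
  214. 214.]
 [124. 122.  65.  56.  50.  47.  43.  41.  41.  42.  46. 122. 125. 135.
  211. 213.]
 [129. 123. 119.  45.  42.  36.  33.  54.  54.  54. 123. 127. 136. 139.
  200. 208.]
 [135. 133. 128. 125. 121. 117. 116. 115. 121. 128. 134. 136. 143. 149.
  191. 199.]
 [145. 141. 138. 134. 132. 131. 131. 129. 136. 139. 142. 147. 155. 156.
  170. 193.]
 [157. 149. 147. 148. 146. 146. 145. 147. 149. 152. 157. 158. 169. 167.
  166. 182.]
 [172. 171. 169. 158. 156. 157. 161. 170. 170. 169. 170. 164.  81.  74.
  165. 175.]
 [ 29.  71.  86. 164. 166. 164. 163. 163.  94.  90.  88.  83.  74.  67.
  162. 167.]
 [ 31.  60.  72.  77.  83.  87.  87.  85.  87.  82.  78.  74.  68.  57.
   42. 166.]
 [ 27.  43.  61.  70.  73.  75.  77.  76.  77.  74.  69.  63.  59.  
[... 3061 characters left out ...]
   3   4  11] [-0.023 -0.037  0.349] [85 81 77] [157 160 155]
[160 459   8   2  13] [0.346 0.501 0.034] [220 238 243] [176 208 199]
[501 460  17   3  32] [0.038 0.06  0.333] [107 129 116] [59 71 60]
[195 463  29   9 191] [ 0.301  0.442 -0.042] [105 120 128] [142 176 157]
[350 464  65   9 334] [ 0.113  0.147 -0.001] [178 188 190] [ 82 110 106]
[480 464   6   3  15] [0.053 0.091 0.323] [143 176 155] [ 95 118 102]
[627 465  13  15 186] [-0.34  -0.579 -0.512] [102 115 111] [153 188 166]
[621 467   4  13  46] [-0.055 -0.051  0.337] [ 87 137 134] [157 193 170]
[237 469 111  11 769] [ 0.225  0.279 -0.756] [36 53 76] [122 148 132]
[357 471  26   9 144] [ 0.102  0.119 -0.432] [78 79 77] [145 178 159]
```

```bash
python3 -c "
from station import arm
print(arm.close_job())"
```

```text
the job is handed in; nothing more can be done
None
```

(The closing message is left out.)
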